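Take the wound filter cartridge off its standpipe

TASK

The clay-water filter is open for service, with both covers off. Take the string-wound cartridge off its standpipe: it is held by a bayonet, so turn it anticlockwise (seen from above) until you feel its stop, but do not force it past the stop, which would unscrew the standpipe, and slide it straight up off the pipe. Set it down gently, standing upright on the floor of the steel drip tray, and leave the pleated cartridge and everything else where it is.

Things in the scene. Friction and masses are not known exactly. Their poses are not given: they have to be found in the camera images.
- cartridge: The string-wound cartridge to take off: a stiff upright bobbin of off-white yarn wound criss-cross on a white plastic core, 62 mm across, 127 mm tall (lowest 8 mm: plastic foot 56 mm across), bore 27 mm, 0.2 to 0.45 kg. Origin: centre of its underside; z up its axis. It starts on either of the unit's two standpipes, underside 51 mm above the bench. Grip it firmly across its diameter.
- cartridge_top (a point): Centre of the cartridge's top, 127 mm above its underside. Once unlocked it turns and slides freely on the standpipe (1.5 mm play all round); it must rise 135 mm for its underside to clear the pipe's tip.
- bayonet (a point): The bayonet inside the cartridge's foot, 18 mm above its underside. L-slots in the foot hook under two lugs on the standpipe, out of sight; standpipes are screwed in, so no yaw given here tells where the lugs are. It must turn 0.35 to 1.5 rad anticlockwise to a hard stop. It lifts free at the stop and up to 0.1 rad short of it; farther off it rises 3 mm and is held.
- pleated: Bystander: the pleated cartridge on the other standpipe, off-white with upright pleats between smooth end rings 68 mm across, 127 mm tall. Origin: centre of its underside. Leave alone.
- unit: Filter base, fixed: grey plastic block 140 x 270 x 45 mm (x, y, z), origin centre of its underside, with two brass stubs to +x and a small gauge midway near its +x edge, top 112 mm above the bench. Two places at y = +70 and -70 mm: seat 51 mm above the bench, steel rim 109 mm across, and a 24 mm steel standpipe, rounded tip 186 mm above the bench, 8 mm above a seated cartridge's top.
- pipe_a (a joint): Thread of the standpipe that carries the wound cartridge: how far it has been unscrewed, in rad, 0 at the start. It is hand-tight: it stays put until some 0.7 N m is put on it through the stop of the bayonet, then turns anticlockwise. Keep it below 0.12.
- tray: Fixed open drip tray of sheet steel, 170 x 210 x 28 mm (x, y, z), walls 3 mm, empty. Origin: centre of its underside, on the bench.
- tray_floor (a point): Centre of the drip tray's inner floor, 3 mm above the bench; same axes as the tray.
- cover_a: Bystander: domed stainless filter cover standing on the bench, 104 mm in diameter, 193 mm tall. Origin: centre of its underside.
- cover_b: Bystander: a second cover like it. Origin: centre of its underside.
- mug: Bystander: grey clay mug 84 mm in diameter, 95 mm tall, with a handle at its +y. Origin: centre of its underside.
- jar: Bystander: grey clay lidded jar, 110 mm in diameter, 129 mm tall. Origin: centre of its underside.
Not all that is in view belongs to the job. Leave any purple or red look-alike of the cartridge alone.

How it is judged:
By the outcome, as a careful person would: the job done as asked, in the order asked, and still so for the second after the job is handed in, with the robot touching nothing.
It also fails if it takes over 61 s, if anything falls off the work surface, if the arm or the gripper's body presses on something with over 40 N, if the wrist force passes 120 N, or if a joint passes its speed limit or range.

ROBOT

A 6-joint arm with a two-finger parallel gripper is mounted at the origin on the work surface. World frame = base frame: x ahead of the robot, y to its left, z up, the work surface at z = 0. Lengths are in mm, angles in rad, forces in N, time in s.
With the tool pointing down it reaches from about 350 to 775 mm from the base axis. Payload 5.5 kg.
Tool frame: the origin (TCP) lies on the mounting face of the last link; the fingertips stand nose_length ahead of it and the grasp point (between the pads) lies 155 mm ahead of it (nose_length is the distance from the TCP to the fingertips, in mm); z points along the fingers, y is the line along which they close (so a half turn about z gives the same grasp; the last joint's range is limited). The gripper opens to 85 mm and grips with 20 to 120 N. Pads are 22 mm wide; open, the fingers measure 114 mm over their backs; the gripper's body (76 mm by 85 mm) begins 54 mm behind the grasp point. The pads swing forward as they close: fully open they stand 13 mm farther back than shut.
Start: joints at [1.009, 0.313, 0.046, 1.304, 0, 1.431], TCP at [235.427, 524.621, 404.723] pointing down, gripper open.
Joint ranges: [-2.76, 2.76], [-0.86, 1.69], [-1.03, 1.26], [-2.2, 2.34], [-1.47, 1.5], [-3.14, 3.14]. Speed limits (rad/s): [2.57, 2.57, 3.14, 3.14, 3.14, 3.14].

INTERFACE

Orientations are given as a unit quaternion [w, x, y, z].
In Python, from cell import * gives the robot as it stands.
- The arm moves only by the shell command python3 -m crank 'ROWS' [FORCE]. ROWS is JSON, a list of rows, each a list of 5 numbers: the opening, from -1 (shut) to 1 (fully open), then the shift along the tool's x, y, z in cm, then the turn about the tool's z in degrees. In form: [[gripper, x, y, z, twist], ...]. A call has exactly 8 rows; each row is the pose to reach, as a shift and turn from the pose commanded when the call began, along the tool's axes at that moment; what a row does not reach only later rows make up. A row lasts 1/10 s, in which the tool goes at most 50 mm and 8.59 degrees, less where a joint would pass 70% of its speed; a pose out of reach is approached as far as the arm can. A call with a gripper value outside its range is refused whole. The fingers move at their own pace and stop on an object; FORCE is the grip in N (left out, the last holds). Time passes only in rows, so rows that repeat a pose let the fingers close, or fill a call up. It gives the time, the measured TCP pose, the force, the opening and the grip force at its end, in the units of the state.
- sense(): the state, without advancing time (a new reading comes with each control period).
- capture(name): name is "side" or "top"; returns the picture (420x560x3 uint8, blue, green, red); there is no depth.
- get_calibration(name): a dict with "intrinsics" (3x3 intrinsics, pixels), "k1" (the pictures are not rectified: a ray, as slopes to the right and down, at radius r is drawn at 1 + k1 r^2 times it, then the intrinsics apply), "T" (4x4, takes a point from camera to world coordinates). Camera axes: x right, y down, z forward; pixel columns grow to the right and rows downward; lengths in mm; the calibration is good to about 2 mm. A picture is of the moment at which its call begins. get_calibration takes no time and is no camera call.
- finish_job(): hands the job in; it is judged then, once.
The state is a dict: "clock": time; "q": joint angles; "joint_velocities": joint speeds; "effort": joint torques, N m; "tool_pos": TCP position; "eef_rot": TCP orientation; "wrist_force": force on the tool from outside, world axes, zero at the start; "wrist_torque": the same for the moment, N m; "gripper_width": opening from 0.0 (shut) to 1.0 (fully open); "finger_force": force on a finger pad.
Only numpy, scipy, OpenCV 4.12 (cv2) and the standard library are available. Lean on these libraries where they do the work, as an engineer would, in place of code of your own. Each camera call takes 0.05 s, during which the arm holds its last target. There are 200 camera calls.

## Working session

There is one attempt and no reset: what is moved stays moved. The work goes in short steps, Python scripts to look and compute and a shell command to move; the robot and the scene stay as the last step left them, time stands still between calls to the robot, and variables do not carry over. Pictures are saved under pics/ and viewed, at most 10 in all, crops included, and the job is handed in when it is done.

```bash
mkdir -p pics; python3 - <<'E'
from cell import *
import cv2
for n in("side","top"):
    cv2.imwrite(f"pics/{n}0.png",capture(n)); c=get_calibration(n); print(n,c)
s=sense(); print(s)
E
```

```text
side {'intrinsics': array([[392.70881816,   0.        , 278.71903202],
       [  0.        , 392.70881816, 204.41060738],
       [  0.        ,   0.        ,   1.        ]]), 'k1': 0.012451331636330411, 'T': array([[ 8.15818253e-01, -2.75368488e-01,  5.08539846e-01,
        -1.50713399e+02],
       [-5.78109608e-01, -4.11381705e-01,  7.04666143e-01,
        -9.77174012e+02],
       [ 1.51611386e-02, -8.68871273e-01, -4.94805873e-01,
         8.42803767e+02],
       [ 0.00000000e+00,  0.00000000e+00,  0.00000000e+00,
         1.00000000e+00]])}
top {'intrinsics': array([[523.06885868,   0.        , 274.00216738],
       [  0.        , 523.06885868, 206.80898422],
       [  0.        ,   0.        ,   1.        ]]), 'k1': -0.17107012342084943, 'T': array([[ 7.49402786e-04, -9.86180018e-01,  1.65675616e-01,
         3.42725951e+02],
       [-9.99999572e-01, -8.29006026e-04, -4.11326149e-04,
         2.20599397e+01],
       [ 5.42987713e-04, -1.65675237e-01, -9.86180217e-01,
         1.57259706e+03],
       [ 0.00000000e+00,  0.00000000e+00,  0.00000000e+00,
         1.00000000e+00]])}
{'clock': 0.1, 'q': array([1.00939909e+00, 3.13922821e-01, 4.51023226e-02, 1.30360421e+00,
       3.44397164e-05, 1.43118789e+00]), 'joint_velocities': array([ 0.0006341 , -0.00167315,  0.00315265, -0.00167997,  0.00036201,
        0.00056961]), 'effort': array([ 2.74660189e-03, -4.81724346e+01,  2.99245155e+01,  1.27028799e-02,
       -6.74884404e-05, -1.62009098e-05]), 'tool_pos': array([235.31783609, 524.45484155, 403.90320491]), 'eef_rot': array([-2.95741149e-04,  2.09334513e-01,  9.77843749e-01, -7.58773911e-04]), 'wrist_force': array([ 0.20265308,  0.51627986, -0.23020259]), 'wrist_torque': array([0.04305277, 0.04770442, 0.0136473 ]), 'finger_force': 0.0, 'gripper_width': 1.0030387657025919}
```

View pics/side0.png

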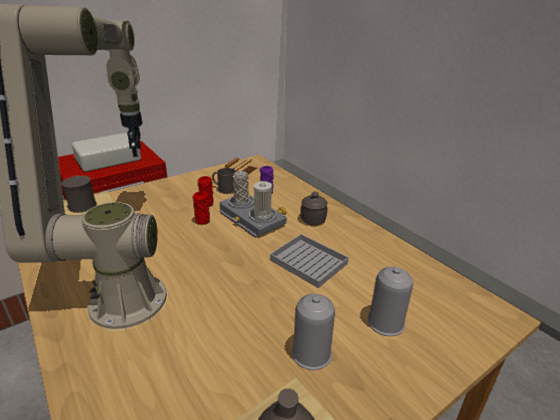

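View pics/top0.png

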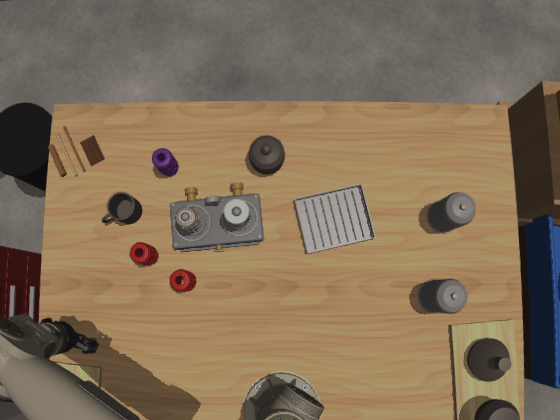

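The wound (criss-cross) cartridge is the left one: top view about (186,217), side view about (240,188). The pleated one is at (236,211), and the tray is centred at about (334,219). I'll enlarge both views.

```bash
python3 - <<'E'
import cv2,numpy as np
a=cv2.imread("pics/top0.png")[170:270,160:390]; cv2.imwrite("pics/tc.png",cv2.resize(a,None,fx=3.4,fy=3.4,interpolation=cv2.INTER_CUBIC))
a=cv2.imread("pics/side0.png")[155:290,190:355]; cv2.imwrite("pics/sc.png",cv2.resize(a,None,fx=4,fy=4,interpolation=cv2.INTER_CUBIC))
E
```

```text
(no output)
```

View pics/tc.png

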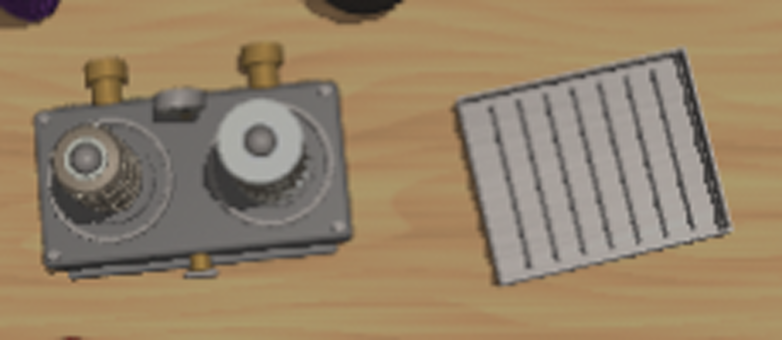

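View pics/sc.png

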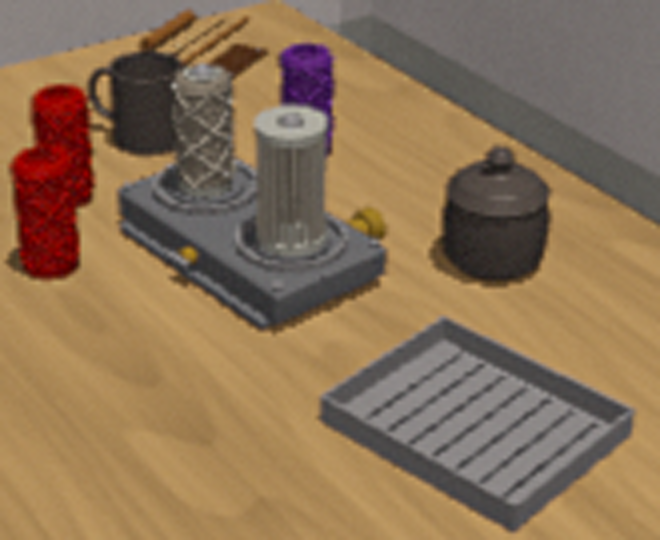

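The top crop shows the wound cartridge's pipe tip at (87,158) and its rim centre at (111,181). The tray rim corners are at (458,101), (684,52), (731,232) and (500,285). In the side crop the tip is at (203,70).

```bash
cat > h.py <<'E'
from cell import *
import numpy as np,cv2
def ray(n,u,v):
    c=get_calibration(n);K=c["intrinsics"];T=np.array(c["T"])
    p=cv2.undistortPoints(np.array([[[u,v]]],float),K,np.array([c["k1"],0,0,0.]))[0,0]
    return T[:3,3],T[:3,:3]@[p[0],p[1],1]
def at(n,u,v,z):
    o,d=ray(n,u,v);return (o+d*(z-o[2])/d[2])[:2].round(1)
def tc(x,y):return (x+.5)/3.4-.5+160,(y+.5)/3.4-.5+170
def sc(x,y):return (x+.5)/4-.5+190,(y+.5)/4-.5+155
def err(X,Y):
    "offset in tool axes (cm) of grasp line to world X,Y"
    s=sense();w,x,y,z=s["eef_rot"]
    from scipy.spatial.transform import Rotation as R
    r=R.from_quat([x,y,z,w]).as_matrix()
    d=np.array([X,Y,0])-[*s["tool_pos"][:2],0]
    return (r.T@d/10).round(2),r.round(3),s["tool_pos"].round(1),s["q"].round(2)
E
python3 - <<'E'
from h import *
print("tip top",at("top",*tc(87,158),184),"rim",at("top",*tc(111,181),51))
print("pleat tip",at("top",*tc(260,139),184),"rim",at("top",*tc(272,160),51))
print("tip side",at("side",*sc(203,70),184), "pleat",at("side",*sc(292,118),184))
T=[at("top",*tc(*p),28) for p in[(458,101),(684,52),(731,232),(500,285)]];print(*T,np.mean(T,0))
print("side tray",[at("side",*sc(*p),28) for p in[(445,320),(632,412),(513,506),(322,402)]])
print("jar",at("top",266,150,125),"purple",at("top",165,162,100),"gauge",at("top",*tc(180,98),110),"mug",at("top",124,208,95),"reds",at("top",143,252,120),at("top",182,279,120))
print("unit corners",[at("top",*tc(*p),45) for p in[(36,113),(336,84),(352,236),(46,264)]])
print(err(500,100))
E
```

```text
tip top [550.3 260.9] rim [550.1 262.2]
pleat tip [565.8 123.4] rim [568.7 122.5]
tip side [549.4 255.4] pleat [564.8 118.9]
[625.  -39.7] [ 669.7 -241.7] [ 508.4 -279.2] [462.4 -75.4] [ 566.375 -159.   ]
side tray [array([624.3, -46.7]), array([ 670.1, -245.5]), array([ 508.2, -280.6]), array([459.9, -86.1])]
jar [750.9  44.5] purple [722.6 340.1] gauge [612.4 196.5] mug [587.1 457.2] reds [457.7 389.4] [383.4 276.7]
unit corners [array([611. , 331.2]), array([636.9,  67.6]), array([503.4,  53.1]), array([478.2, 318.2])]
(array([-4.153e+01, -2.789e+01,  3.000e-02]), array([[-0.912,  0.409, -0.001],
       [ 0.409,  0.912, -0.001],
       [ 0.   , -0.002, -1.   ]]), array([235.3, 524.5, 403.9]), array([1.01, 0.31, 0.05, 1.3 , 0.  , 1.43]))
```

```bash
python3 -m crank '[[1,-2,-0.6,0,0],[1,-6,-1.7,0,0],[1,-10.5,-3,0,0],[1,-15,-4.3,0,0],[1,-19.5,-5.6,0,0],[1,-24,-6.9,0,0],[1,-27,-7.7,0,0],[1,-28,-8,0,0]]'; python3 -m crank '[[1,-2,-0.5,0,0],[1,-5.5,-1.5,0,0],[1,-9,-2.6,0,0],[1,-11,-3.1,0,0],[1,-11.58,-3.3,0,0],[1,-11.58,-3.3,1,0],[1,-11.58,-3.3,2,0],[1,-11.58,-3.3,2,0]]'
python3 - <<'E'
from h import *
import cell
print(getattr(cell,'nose_length',None),err(550.3,259.5))
a=capture("top");b=capture("side")
A=cv2.resize(a[160:270,140:290],(600,440),interpolation=2)
cv2.imwrite("pics/t1.png",A)
B=cv2.resize(b[130:240,190:310],(600,550),interpolation=2);cv2.imwrite("pics/s1.png",B)
E
```

```text
clock: 0.9
tool_pos: [460.3, 334.9, 404.1]
eef_rot: [-0.0, 0.211, 0.977, -0.0]
wrist_force: [-0.0, -0.2, 0.6]
gripper_width: 1.0
finger_force: 0.0
clock: 1.7
tool_pos: [548.6, 260.3, 382.4]
eef_rot: [-0.002, 0.209, 0.978, -0.001]
wrist_force: [0.5, 1.1, -0.1]
gripper_width: 0.999
finger_force: 0.0
173.4 (array([-0.19, -0.01, -0.  ]), array([[-0.913,  0.408, -0.004],
       [ 0.408,  0.913, -0.001],
       [ 0.003, -0.002, -1.   ]]), array([548.6, 260.3, 382.4]), array([0.31, 0.39, 0.09, 1.28, 0.  , 0.73]))
```

View pics/s1.png

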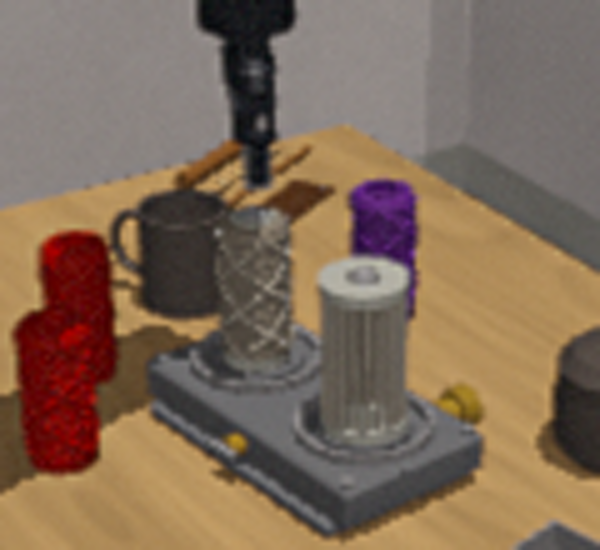

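The side crop shows the open fingers at about (258,185), right above the wound cartridge (axis at about x=254), so they line up to within a few mm. I'll descend and close softly.

```bash
python3 -m crank '[[1,0,0,1.5,0],[1,0,0,3.5,0],[1,0,0,5.5,0],[1,0,0,7,0],[1,0,0,7.7,0],[1,0,0,8,0],[1,0,0,8,0],[1,0,0,8,0]]' 20;  python3 - <<'E'
from h import *
s=sense();print(err(550.3,259.5),s["wrist_force"],s["wrist_torque"])
E
python3 -m crank '[[0.5,0,0,0,0],[0.2,0,0,0,0],[0.2,0,0,0,0],[0.2,0,0,0,0],[0.2,0,0,0,0],[0.2,0,0,0,0],[0.2,0,0,0,0],[0.2,0,0,0,0]]' 20
python3 -c "
from h import *
s=sense();print(err(550.3,259.5),s['wrist_force'],s['wrist_torque'])"
```

```text
clock: 2.6
tool_pos: [550.5, 259.7, 305.7]
eef_rot: [0.001, 0.209, 0.978, 0.0]
wrist_force: [-0.7, 0.3, -0.2]
gripper_width: 1.006
finger_force: 0.0
(array([ 0.01, -0.03, -0.  ]), array([[-0.912,  0.409,  0.002],
       [ 0.409,  0.912,  0.001],
       [-0.001,  0.001, -1.   ]]), array([550.5, 259.7, 305.7]), array([ 0.31,  0.42, -0.04,  1.11,  0.  ,  0.73])) [-0.69514729  0.30253228 -0.180424  ] [0.00915951 0.00573357 0.01111523]
clock: 3.4
tool_pos: [551.3, 260.4, 306.0]
eef_rot: [0.002, 0.209, 0.978, 0.002]
wrist_force: [2.7, 5.0, 0.9]
gripper_width: 0.72
finger_force: 24.4
(array([ 0.06, -0.13, -0.  ]), array([[-0.913,  0.409,  0.004],
       [ 0.409,  0.913,  0.003],
       [-0.002,  0.005, -1.   ]]), array([551.3, 260.4, 306. ]), array([ 0.31,  0.42, -0.04,  1.1 ,  0.  ,  0.73])) [2.70022367 5.03753783 0.88522868] [ 0.78146499 -0.46705061 -0.04052645]
```

```bash
cat > s.py <<'E'
from h import *
s=sense();r=err(0,0)[1];print("yaw",np.degrees(np.arctan2(r[1,0],r[0,0])).round(2),"F",s['wrist_force'].round(1),"M",s['wrist_torque'].round(2),"grip",s['finger_force'].round(1),s['gripper_width'].round(3),"q6",s['q'][5].round(2),"eff6",s['effort'][5].round(2),s['tool_pos'].round(1))
E
python3 s.py
python3 -m crank '[[0.2,0,0.1,0,0],[0.2,0,0.1,0,-2],[0.2,0,0.1,0,-4],[0.2,0,0.1,0,-6],[0.2,0,0.1,0,-8],[0.2,0,0.1,0,-10],[0.2,0,0.1,0,-12],[0.2,0,0.1,0,-12]]' >/dev/null; python3 s.py
```

```text
Traceback (most recent call last):
  File "s.py", line 2, in <module>
    s=sense();r=err(0,0)[1];print("yaw",np.degrees(np.arctan2(r[1,0],r[0,0])).round(2),"F",s['wrist_force'].round(1),"M",s['wrist_torque'].round(2),"grip",s['finger_force'].round(1),s['gripper_width'].round(3),"q6",s['q'][5].round(2),"eff6",s['effort'][5].round(2),s['tool_pos'].round(1))
                                                                                                                                                           ^^^^^^^^^^^^^^^^^^^^^^^
AttributeError: 'float' object has no attribute 'round'
Traceback (most recent call last):
  File "s.py", line 2, in <module>
    s=sense();r=err(0,0)[1];print("yaw",np.degrees(np.arctan2(r[1,0],r[0,0])).round(2),"F",s['wrist_force'].round(1),"M",s['wrist_torque'].round(2),"grip",s['finger_force'].round(1),s['gripper_width'].round(3),"q6",s['q'][5].round(2),"eff6",s['effort'][5].round(2),s['tool_pos'].round(1))
                                                                                                                                                           ^^^^^^^^^^^^^^^^^^^^^^^
AttributeError: 'float' object has no attribute 'round'
```

```bash
sed -i "s/s\['finger_force'\].round(1),s\['gripper_width'\].round(3)/round(s['finger_force'],1),round(s['gripper_width'],3)/" s.py; python3 s.py
```

```text
yaw 167.88 F [1.7 4.  2.4] M [ 0.79 -0.43  0.02] grip 24.7 0.719 q6 0.52 eff6 -0.15 [551.6 261.1 306. ]
```

```bash
python3 -m crank '[[0.2,0,0.05,0,0],[0.2,0,0.05,0,-1],[0.2,0,0.05,0,-3],[0.2,0,0.05,0,-5],[0.2,0,0.05,0,-7],[0.2,0,0.05,0,-9],[0.2,0,0.05,0,-10],[0.2,0,0.05,0,-10]]' >/dev/null; python3 s.py
```

```text
yaw 177.88 F [3.6 5.9 5.1] M [ 1.02 -0.6   0.02] grip 24.8 0.721 q6 0.35 eff6 -0.07 [551.8 261.6 306. ]
```

```bash
python3 -m crank '[[0.2,-0.08,0.1,0,0],[0.2,-0.08,0.1,0,-1],[0.2,-0.08,0.1,0,-3],[0.2,-0.08,0.1,0,-5],[0.2,-0.08,0.1,0,-7],[0.2,-0.08,0.1,0,-9],[0.2,-0.08,0.1,0,-10],[0.2,-0.08,0.1,0,-10]]' >/dev/null; python3 s.py
```

```text
yaw -172.13 F [2.7 3.9 6.4] M [ 0.81 -0.33  0.02] grip 24.8 0.722 q6 0.17 eff6 -0.05 [552.2 262.2 306. ]
```

```bash
python3 -m crank '[[0.2,-0.05,0.06,-0.1,0],[0.2,-0.05,0.06,-0.1,-1],[0.2,-0.05,0.06,-0.1,-3],[0.2,-0.05,0.06,-0.1,-5],[0.2,-0.05,0.06,-0.1,-7],[0.2,-0.05,0.06,-0.1,-9],[0.2,-0.05,0.06,-0.1,-10],[0.2,-0.05,0.06,-0.1,-10]]' >/dev/null; python3 s.py
```

```text
yaw -162.13 F [2.7 4.8 3.6] M [ 1.14 -0.34  0.03] grip 24.6 0.72 q6 0.0 eff6 -0.09 [552.2 262.9 306. ]
```

```bash
python3 -m crank '[[0.2,0,0.05,0,0],[0.2,0,0.05,0,-1],[0.2,0,0.05,0,-2],[0.2,0,0.05,0,-3],[0.2,0,0.05,0,-4],[0.2,0,0.05,0,-5],[0.2,0,0.05,0,-6],[0.2,0,0.05,0,-6]]' >/dev/null; python3 s.py
```

```text
yaw -156.1 F [2.2 4.9 5.7] M [ 1.11 -0.31 -0.03] grip 24.6 0.717 q6 -0.1 eff6 -0.08 [552.1 263.2 306. ]
```

```bash
python3 -m crank '[[0.2,-0.05,0.1,0,0],[0.2,-0.05,0.1,0,-1],[0.2,-0.05,0.1,0,-2],[0.2,-0.05,0.1,0,-3],[0.2,-0.05,0.1,0,-4],[0.2,-0.05,0.1,0,-5],[0.2,-0.05,0.1,0,-6],[0.2,-0.05,0.1,0,-6]]' >/dev/null; python3 s.py
```

```text
yaw -150.21 F [1.6 2.1 5.2] M [ 0.47 -0.25 -0.55] grip 20.7 0.718 q6 -0.21 eff6 -0.58 [551.9 263.7 305.9]
```

```bash
python3 -m crank '[[0.2,-0.05,0.1,0,0],[0.2,-0.05,0.1,0,-1],[0.2,-0.05,0.1,0,-2],[0.2,-0.05,0.1,0,-3],[0.2,-0.05,0.1,0,-4],[0.2,-0.05,0.1,0,-5],[0.2,-0.05,0.1,0,-6],[0.2,-0.05,0.1,0,-6]]' >/dev/null; python3 s.py
```

```text
yaw -144.24 F [ 0.6 -0.5  6.4] M [-0.12 -0.2  -0.63] grip 20.3 0.719 q6 -0.31 eff6 -0.71 [551.8 264.1 305.9]
```

The stop is felt: Mz went from 0 to about -0.6 N m. I'll back off slightly, grip firmer and lift.

```bash
python3 -m crank '[[0.2,0,0,0,1],[0.2,0,0,0,2],[0.2,0,0,0,2],[0.2,0,0,0,2],[0.2,0,0,0,2],[0.2,0,0,0,2],[0.2,0,0,0,2],[0.2,0,0,0,2]]' 40 >/dev/null; python3 s.py
python3 -m crank '[[0.2,0,0,-0.1,0],[0.2,0,0,-0.2,0],[0.2,0,0,-0.4,0],[0.2,0,0,-0.6,0],[0.2,0,0,-0.8,0],[0.2,0,0,-1,0],[0.2,0,0,-1,0],[0.2,0,0,-1,0]]' >/dev/null; python3 s.py
```

```text
yaw -146.17 F [ 0.2 -1.7  7.5] M [-0.18 -0.05 -0.07] grip 43.3 0.715 q6 -0.27 eff6 -0.07 [551.5 264.2 305.9]
yaw -146.17 F [-0.1 -0.4 -2. ] M [ 0.05 -0.12  0.  ] grip 44.3 0.717 q6 -0.27 eff6 -0.01 [551.5 265.3 315.8]
```

Free (only about the weight is felt). Lifting clear of the pipe.

```bash
python3 -m crank '[[0.2,0,0,-0.5,0],[0.2,0,0,-1.5,0],[0.2,0,0,-2.5,0],[0.2,0,0,-3.5,0],[0.2,0,0,-4.5,0],[0.2,0,0,-5.5,0],[0.2,0,0,-6,0],[0.2,0,0,-6,0]]' >/dev/null; python3 s.py
python3 -m crank '[[0.2,0,0,-0.5,0],[0.2,0,0,-2,0],[0.2,0,0,-3.5,0],[0.2,0,0,-5,0],[0.2,0,0,-6.5,0],[0.2,0,0,-8,0],[0.2,0,0,-9,0],[0.2,0,0,-9,0]]' >/dev/null; python3 s.py
python3 - <<'E'
from h import *
b=capture("side");cv2.imwrite("pics/s2.png",cv2.resize(b[100:240,190:310],(600,600)[:2] if 0 else (510,595),interpolation=2));print(err(566,-160))
E
```

```text
yaw -146.17 F [ 0.4 -0.2 -2.4] M [-0.05 -0.03 -0.03] grip 44.4 0.713 q6 -0.27 eff6 -0.0 [552.1 265.3 376.9]
yaw -146.17 F [ 0.3  0.2 -2.2] M [ 0.04 -0.   -0.01] grip 44.5 0.718 q6 -0.27 eff6 -0.0 [552.1 265.3 467. ]
(array([ 2.252e+01, -3.610e+01, -1.000e-02]), array([[-0.831, -0.557,  0.001],
       [-0.557,  0.831,  0.   ],
       [-0.001, -0.   , -1.   ]]), array([552. , 265.3, 465.9]), array([ 0.32,  0.38,  0.3 ,  1.48,  0.  , -0.27]))
```

View pics/s2.png

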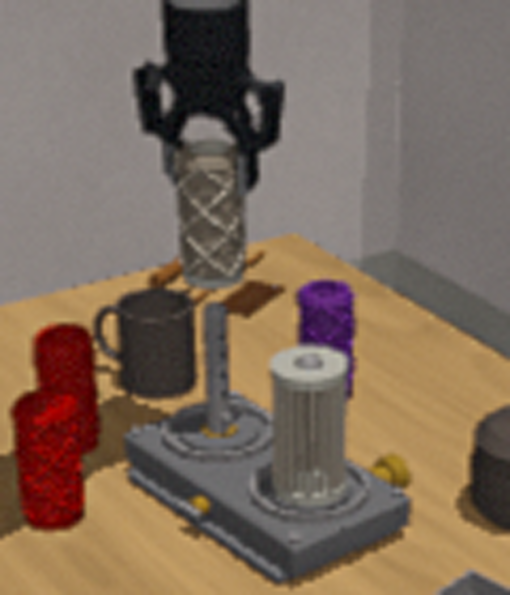

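The cartridge is off the pipe and hanging upright in the gripper at crop position (212,215), with the standpipe bare at (216,370). Now across to the tray.

```bash
python3 -m crank '[[0.2,0.3,-0.5,-1,0],[0.2,1.5,-2.4,-2,0],[0.2,3.2,-5.1,-2,0],[0.2,5,-8,-2,0],[0.2,6.8,-10.9,-2,0],[0.2,8.6,-13.8,-2,0],[0.2,10.4,-16.7,-2,0],[0.2,11.5,-18.5,-2,0]]' >/dev/null
python3 -m crank '[[0.2,1.5,-2.4,0,0],[0.2,3.2,-5.1,0,0],[0.2,5,-8,0,0],[0.2,7,-11,0,0],[0.2,8.8,-14,0,0],[0.2,10.3,-16.5,0,0],[0.2,11,-17.6,0,0],[0.2,11,-17.6,0,0]]' >/dev/null; python3 s.py
```

```text
yaw -146.34 F [-0.1  0.3 -2.6] M [ 0.01 -0.02 -0.04] grip 44.6 0.717 q6 -1.0 eff6 -0.15 [ 565.7 -161.8  485. ]
```

```bash
python3 -m crank '[[0.2,0,0,1,0],[0.2,0,0,3,0],[0.2,0,0,6,0],[0.2,0,0,9,0],[0.2,0,0,12,0],[0.2,0,0,15,0],[0.2,0,0,17,0],[0.2,0,0,18,0]]' >/dev/null;python3 s.py; python3 -m crank '[[0.2,0,0,1,0],[0.2,0,0,2,0],[0.2,0,0,2.8,0],[0.2,0,0,3.3,0],[0.2,0,0,3.6,0],[0.2,0,0,3.8,0],[0.2,0,0,3.9,0],[0.2,0,0,3.9,0]]' >/dev/null;python3 s.py
python3 - <<'E'
from h import *
b=capture("side");cv2.imwrite("pics/s3.png",cv2.resize(b[170:300,250:370],(550,596),interpolation=2))
E
```

```text
yaw -146.01 F [ 0.   0.1 -2.4] M [-0.01 -0.    0.  ] grip 44.5 0.718 q6 -1.0 eff6 0.0 [ 564.9 -157.8  302.9]
yaw -146.17 F [-0.3 -0.3 -1.9] M [ 0.01 -0.04 -0.  ] grip 44.5 0.713 q6 -1.0 eff6 0.0 [ 566.  -160.   266.8]
```

View pics/s3.png

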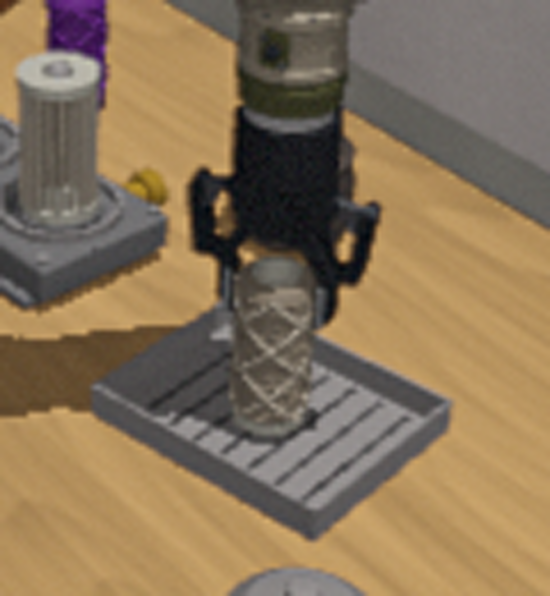

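The cartridge hangs upright over the middle of the tray, its foot at crop position (272,430), just above the floor. I'll lower it by small steps until contact.

```bash
python3 -m crank '[[0.2,0,0,0.1,0],[0.2,0,0,0.2,0],[0.2,0,0,0.3,0],[0.2,0,0,0.4,0],[0.2,0,0,0.5,0],[0.2,0,0,0.6,0],[0.2,0,0,0.7,0],[0.2,0,0,0.7,0]]' >/dev/null;python3 s.py; python3 -m crank '[[0.2,0,0,0.05,0],[0.2,0,0,0.1,0],[0.2,0,0,0.1,0],[0.2,0,0,0.15,0],[0.2,0,0,0.15,0],[0.2,0,0,0.2,0],[0.2,0,0,0.2,0],[0.2,0,0,0.2,0]]' 20 >/dev/null;python3 s.py
```

```text
yaw -146.17 F [-0.5 -0.2 -2.6] M [ 0.02  0.04 -0.05] grip 44.5 0.718 q6 -1.0 eff6 -0.0 [ 565.9 -159.9  259.5]
yaw -146.17 F [-0.8  1.2  1.1] M [ 0.17  0.26 -0.04] grip 44.7 0.72 q6 -1.0 eff6 -0.01 [ 566.  -159.9  258. ]
```

Floor contact felt. Releasing slowly.

```bash
python3 -m crank '[[0.42,0,0,0.03,0],[0.46,0,0,0.03,0],[0.5,0,0,0.03,0],[0.6,0,0,0.03,0],[0.7,0,0,0.03,0],[0.85,0,0,0.03,0],[1,0,0,0.03,0],[1,0,0,0.03,0]]' >/dev/null;python3 s.py; python3 -m crank '[[1,0,0,0,0],[1,0,0,-0.5,0],[1,0,0,-1.5,0],[1,0,0,-3,0],[1,0,0,-5,0],[1,0,0,-8,0],[1,0,0,-11,0],[1,0,0,-12,0]]' >/dev/null;python3 s.py
python3 - <<'E'
from h import *
b=capture("side");cv2.imwrite("pics/s4.png",cv2.resize(b[140:300,200:370],(632,595),interpolation=2))
E
```

```text
yaw -146.17 F [ 0.1 -0.4 -1.2] M [0.03 0.05 0.  ] grip 0.0 0.999 q6 -1.0 eff6 -0.0 [ 566.  -159.9  257.3]
yaw -146.17 F [-0.9 -0.1 -0. ] M [ 0.01 -0.   -0.04] grip 0.0 1.003 q6 -1.0 eff6 0.0 [ 566.6 -160.2  381.9]
```

View pics/s4.png

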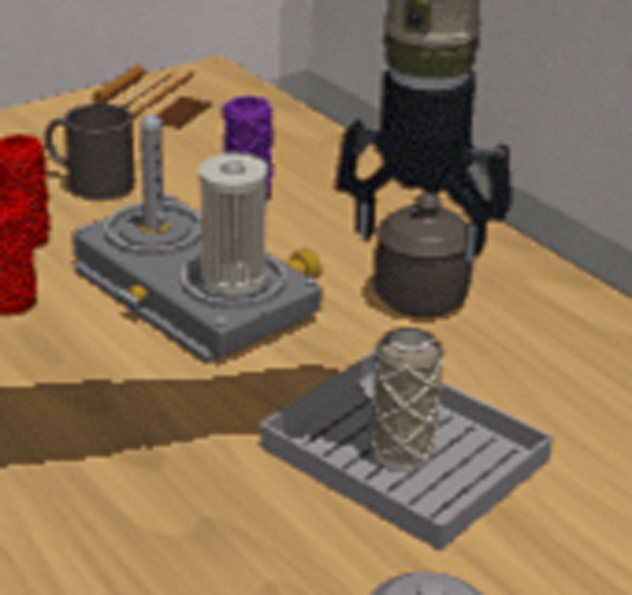

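The wound cartridge stands upright in the tray at crop position (405,460) with the gripper clear. The pleated cartridge and the other things in this crop look unmoved.

```bash
python3 -m crank '[[1,0,0,0,0],[1,0,0,0,0],[1,0,0,0,0],[1,0,0,0,0],[1,0,0,0,0],[1,0,0,0,0],[1,0,0,0,0],[1,0,0,0,0]]' >/dev/null; python3 -c "
from cell import *
print(finish_job())"
```

```text
the job is handed in; nothing more can be done
None
```

I handed the job in: the wound cartridge stands upright in the drip tray, and nothing else looked moved. I turned about 8° on after feeling the stop; torque stayed near 0.6 N m, so the standpipe probably held, but I couldn't measure whether it turned.

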